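# Unfold the clamp's crank handle and clamp the bottle snugly

### The job

Swing the red folding crank handle of the bottle clamp fully upright, then wind the crank clockwise until the sprung rubber pad holds the white blue-capped bottle snugly, with about 20 newtons, in the V rest; do not crush it. Let go, leaving the bottle upright and clamped, and do not disturb the other things on the table.

Things in the scene. Friction and masses are not known exactly. Their poses are not given: they have to be found in the camera images.
- clamp: Bench bottle clamp, bolted to the table: aluminium base 130 x 385 mm, 12 mm thick. Along its y axis: blue gear housing with the crank (100 x 100 mm, top 55 mm above the table), grey sliding jaw with rubber pad, the bottle, then a white V rest, bolted at different places along the base. Origin on the table under the crank shaft; y points level from crank to V rest, z up.
- crank_centre (a point): Point on the vertical crank shaft, level with the pivot of the folding handle (90 mm above the table). Winding the crank clockwise seen from above drives the jaw towards the bottle; from the start 2.5 to 5 rad (under one turn) clamp the bottle. Axes as the clamp's.
- handle_root (a point): Pivot of the folding handle, at the outer end of the flat steel crank arm (22 mm wide, top 78 mm above the table), 65 mm from the shaft, 90 mm above the table. The crank has a steady drag of about 9.5 N at the handle (0.62 N m), which also holds the jaw where it is left. Each 10 N of pad force adds 2.5 N at the handle (0.16 N m).
- handle_end (a point): Free end of the red folding handle, 76 mm from handle_root. Folded, the handle lies level over the arm, from handle_root inward past the shaft, axis 90 mm above the table, with room for fingers beside it down to 65 mm above the table. Upright, its end is 166 mm up. Its red sleeve (18 mm diameter, 62 mm long, from 14 mm off the pivot) spins freely on the handle's own axis.
- handle (a joint): Fold angle of the red handle about its level pivot: 0 = folded flat over the arm, 1.571 = fully upright (hard stop). The free end rises in an arc of 76 mm radius about handle_root, up and outward. A stiff pivot (0.14 N m) keeps it where it is left.
- pad: Black rubber pad on the front of the sliding jaw, 75 mm wide, 52 mm high, 8 mm thick; origin at the centre of the face that meets the bottle, 46 mm above the table; its y axis points level to the bottle. It is on stiff springs: its load rises quickly once the bottle is seated. Snug is about 20 N on the bottle (12 to 38 N); above 50 N the bottle is crushed.
- bottle: White plastic bottle with blue cap and paper label, 60 mm diameter, 150 mm high, standing loose on the clamp's base between the pad and the V rest; origin at the centre of its underside. The jaw first slides it (about 1 to 2 N) until it seats in the V rest, then the load rises.
- bowl_a: cream bowl, 170 mm wide, 60 mm high, left side of the table; origin at the centre of its underside. A bystander, to be left alone.
- bowl_b: cream bowl, 170 mm wide, 60 mm high, right side of the table; origin at the centre of its underside. A bystander, to be left alone.
- green_bottle: green glass bottle, 42 mm diameter, 95 mm high, beside the clamp; origin at the centre of its underside. A bystander, to be left alone.
- amber_bottle: amber glass bottle with paper label, 42 mm diameter, 100 mm high, beside the clamp; origin at the centre of its underside. A bystander, to be left alone.
- amber_small: amber glass bottle with orange cap, 38 mm diameter, 85 mm high, beside the clamp; origin at the centre of its underside. A bystander, to be left alone.
- tall_bottle: tall white plastic bottle, 76 mm diameter, 220 mm high, far right; origin at the centre of its underside. A bystander, to be left alone.
- loose_cap: white screw cap, 32 mm wide, 24 mm high, beside the clamp; origin at the centre of its underside. A bystander, to be left alone.
- beaker: clear plastic beaker, 64 mm wide, 80 mm high, far left; origin at the centre of its underside. A bystander, to be left alone.
There are look-alikes about, which are no part of the job. What is shaped like the bottle but turquoise or yellow is not meant.

How it is judged:
By the outcome, as a careful person would: the job done as asked, in the order asked, and still so for the second after the job is handed in, with the robot touching nothing.
It also fails if it takes over 64 s, if anything falls off the work surface, if the arm or the gripper's body presses on something with over 40 N, if the wrist force passes 120 N, or if a joint passes its speed limit or range.

### The arm

A 7-joint arm with a two-finger parallel gripper is mounted at the origin on the work surface. World frame = base frame: x ahead of the robot, y to its left, z up, the work surface at z = 0. Lengths are in m, angles in rad, forces in N, time in s.
With the tool pointing down it reaches from about 0.4 to 0.875 m from the base axis. Payload 19.3 kg.
Tool frame: the origin (TCP) lies midway between the tips of the shut fingers; the grasp point (between the pads) lies 19 mm behind it; z points along the fingers, y is the direction in which the jaws open and shut (so a half turn about z gives the same grasp; the last joint's range is limited). The gripper opens to 85 mm and grips with 20 to 120 N. Pads are 22 mm wide; open, the fingers measure 114 mm over their backs; the gripper's body (76 mm by 85 mm) begins 54 mm behind the grasp point. The pads swing forward as they close: fully open they stand 13 mm farther back than shut.
Start: joints at [1.182, 0.521, -0.036, 1.599, 0.021, 1.021, -0.113], TCP at [0.196, -0.594, 0.207] pointing down, gripper open.
Joint ranges: [-2.91, 2.91], [-0.3, 2.13], [-1.5, 1.42], [0.17, 2.43], [-1.26, 4.41], [0.16, 1.93], [-2.52, 2.52]. Speed limits (rad/s): [1.89, 1.89, 2.39, 2.39, 3.01, 3.01, 3.01].

### API

Orientations are given as [roll, pitch, yaw] about the fixed x, y, z axes, in that order (R = Rz(yaw) Ry(pitch) Rx(roll)).
In Python, from workcell import telemetry, cams, workorder gives the robot as it stands. The module is installed in compiled form; this text tells all that it offers.
- The arm moves only by the tool apply_moves, never from a script. Its argument "steps" is a list of rows, each a list of 4 numbers: the shift along the tool's x, y, z in cm, then the turn about the tool's z in rad. A call has exactly 10 rows; each row is the pose to reach, as a shift and turn from the pose commanded when the call began, along the tool's axes at that moment; what a row does not reach only later rows make up. A row lasts 1/12 s, in which the tool goes at most 41.7 mm and 7.16 degrees, less where a joint would pass 70% of its speed; a pose out of reach is approached as far as the arm can. A call with a gripper value outside its range is refused whole. "claw" is the closure, from 0 (fully open) to 1 (shut), set as the call begins (left out, the last holds). The fingers move at their own pace and stop on an object; "force" is the grip in N (left out, the last holds). Time passes only in rows, so rows that repeat a pose let the fingers close, or fill a call up. It gives the time, the measured TCP pose, the force and the opening at its end, in the units of the state.
- telemetry.observe(): the state, without advancing time (a new reading comes with each control period).
- cams.grab_frame(name): name is "scene" or "top" or "wrist"; returns a dict with "color" (384x512x3 uint8, red, green, blue), "mtx" (3x3 intrinsics, pixels), "eye" and "orientation" of the camera in the world; the wrist camera has in their place "T_tool_cam" (4x4, takes a point from camera to tool coordinates, whose origin is the TCP and whose axes are the flange's). Camera axes: x right, y down, z forward; pixel columns grow to the right and rows downward; lengths in m; the calibration is good to about 2 mm. A picture is of the moment at which its call begins: read the wrist's pose just before it. There is no depth.
- workorder.job_done(): hands the job in, once; it reports no verdict.
Trained networks look in the newest picture that a camera, given by its name, has taken for a name from the list of things; names that differ only in an ending like _2 or _b are one class to them, and where a whole thing is asked for, a point or a joint stands for the part that bears it (a point fixed in the world has none). Each returns a list of dicts, best first, with "score" (0 to 1); they miss things now and then, are a little off and sometimes report something else, mostly with a low value. They report only what shows in the picture. A call takes as long as a camera call. They do not tell look-alikes from the thing itself.
- cams.find_in(camera, name): "box" ([left, top, width, height] in pixels, round what is visible of it).
- cams.pinpoint(camera, name): "uv" ([column, row] in pixels: a listed point, or the origin of a listed thing).
The state is a dict: "clock": time; "qpos": joint angles; "qd": joint speeds; "joint_efforts": joint torques, N m; "position": TCP position; "tool_rot": TCP orientation; "force": force on the tool from outside, world axes, zero at the start; "moment": the same for the moment, N m; "grip_width": finger opening in m.
Only numpy, scipy, OpenCV 4.12 (cv2) and the standard library are available. Lean on these libraries where they do the work, as an engineer would, in place of code of your own. Each camera call takes 0.05 s, during which the arm holds its last target. There are 200 camera calls.

## Working session

There is one attempt and no reset: what is moved stays moved. The work goes in short steps, Python scripts to look and compute and a tool call to move; the robot and the scene stay as the last step left them, time stands still between calls to the robot, and variables do not carry over. Pictures are saved under pics/ and viewed, about 8 in all and at most 12, crops included, and the job is handed in when it is done.

Besides the shell and the picture viewer there is one more tool, called after ">>>" as a command line: name --pt "numbers of a row" for each row, then --argument value for the rest. apply_moves: Moves the arm, as the interface text tells. Its arguments: {"type":"object","properties":{"steps":{"type":"array"},"claw":{"type":"number"},"force":{"type":"number"}},"required":["steps"]}

```bash
mkdir -p pics; cat > h.py <<'E'
import numpy as np, cv2
from workcell import telemetry, cams, workorder
from scipy.spatial.transform import Rotation as R
def cam(f, st=None):
    K=np.array(f["mtx"])
    if "eye" in f:
        o=np.array(f["orientation"]); 
        Rm=o if o.shape==(3,3) else (R.from_euler('xyz',o).as_matrix() if o.size==3 else R.from_quat(o).as_matrix())
        return K,Rm,np.array(f["eye"])
    T=np.array(f["T_tool_cam"]); Rt=R.from_euler('xyz',st["tool_rot"]).as_matrix()
    return K,Rt@T[:3,:3],Rt@T[:3,3]+np.array(st["position"])
def ray(c,uv):
    K,Rm,e=c; d=Rm@np.linalg.solve(K,[uv[0],uv[1],1]); return e,d
def atz(c,uv,z):
    e,d=ray(c,uv); return e+d*(z-e[2])/d[2]
def proj(c,p):
    K,Rm,e=c; q=K@(Rm.T@(np.array(p)-e)); return q[:2]/q[2]
def grab(n):
    st=telemetry.observe(); f=cams.grab_frame(n); return f,cam(f,st)
def save(f,name,crop=None,s=1):
    im=f["color"][:,:,::-1]
    if crop: l,t,w,h=crop; im=im[t:t+h,l:l+w]
    cv2.imwrite("pics/"+name,cv2.resize(im,None,fx=s,fy=s,interpolation=cv2.INTER_CUBIC))
E
cat > a.py <<'E'
from h import *
np.set_printoptions(precision=3,suppress=True)
print(telemetry.observe())
hs={"clamp":0,"crank_centre":.09,"handle_root":.09,"handle_end":.09,"pad":.046,"bottle":.012,"green_bottle":0,"amber_bottle":0,"amber_small":0,"loose_cap":0,"bowl_a":0,"tall_bottle":0,"beaker":0}
ims=[]
for n in("scene","top"):
    f,c=grab(n); save(f,n+"0.png",s=1.5); print(n,f["orientation"],c[2])
    for k,z in hs.items():
        print(k,[(round(r["score"],2),np.round(r["uv"]),atz(c,r["uv"],z)) for r in cams.pinpoint(n,k)[:3]])
E
python3 a.py
```

```text
{'clock': 0.0, 'qpos': array([ 1.182,  0.522, -0.036,  1.6  ,  0.021,  1.021, -0.113]), 'qd': array([-0.001, -0.001,  0.   ,  0.   , -0.001,  0.001, -0.   ]), 'joint_efforts': array([ -0.   , -92.71 ,   1.98 , -36.993,   0.018,   0.008,   0.   ]), 'position': array([ 0.196, -0.593,  0.207]), 'tool_rot': array([-3.14 ,  0.   ,  0.319]), 'force': array([ 0.145,  0.524, -1.117]), 'moment': array([ 0.011, -0.031, -0.012]), 'grip_width': 0.08563712451850662}
scene [-2.339  0.002  1.432] [ 1.496 -0.14   1.001]
clamp [(0.64, array([212., 204.]), array([ 0.522, -0.138,  0.   ]))]
crank_centre [(0.72, array([206., 183.]), array([ 0.505, -0.153,  0.09 ]))]
handle_root [(0.81, array([230., 184.]), array([ 0.524, -0.073,  0.09 ]))]
handle_end [(0.5, array([204., 185.]), array([ 0.514, -0.159,  0.09 ]))]
pad [(0.57, array([230., 183.]), array([ 0.471, -0.07 ,  0.046])), (0.45, array([249., 199.]), array([ 0.558, -0.014,  0.046]))]
bottle [(0.67, array([262., 165.]), array([0.353, 0.063, 0.012])), (0.64, array([264., 207.]), array([0.572, 0.033, 0.012]))]
green_bottle [(0.57, array([281., 244.]), 
[... 1221 characters left out ...]
, 0.068, 0.012])), (0.6, array([252., 184.]), array([0.563, 0.012, 0.012]))]
green_bottle [(0.45, array([238., 143.]), array([0.72 , 0.067, 0.   ]))]
amber_bottle [(0.71, array([277., 158.]), array([ 0.665, -0.081,  0.   ]))]
amber_small [(0.51, array([223., 206.]), array([0.482, 0.117, 0.   ]))]
loose_cap [(0.51, array([255., 151.]), array([0.69 , 0.003, 0.   ]))]
bowl_a [(0.75, array([128., 195.]), array([0.52 , 0.469, 0.   ])), (0.74, array([398., 219.]), array([ 0.438, -0.518,  0.   ])), (0.42, array([280., 195.]), array([ 0.524, -0.089,  0.   ]))]
tall_bottle [(0.93, array([369., 154.]), array([ 0.679, -0.425,  0.   ]))]
beaker [(0.67, array([166., 144.]), array([0.716, 0.339, 0.   ]))]
```

```bash
python3 - <<'E'
from h import *
a,_=grab("scene"); b,_=grab("top")
c=lambda f,l,t:cv2.resize(f["color"][t:t+150,l:l+200,::-1],None,fx=2,fy=2,interpolation=cv2.INTER_CUBIC)
z=lambda f,l,t:cv2.resize(f["color"][t:t+75,l:l+100,::-1],None,fx=4,fy=4,interpolation=cv2.INTER_CUBIC)
cv2.imwrite("pics/c1.png",np.vstack([np.hstack([c(a,150,110),c(b,180,110)]),np.hstack([z(a,180,150),z(b,230,155)])]))
E
```

```text
(no output)
```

View pics/c1.png

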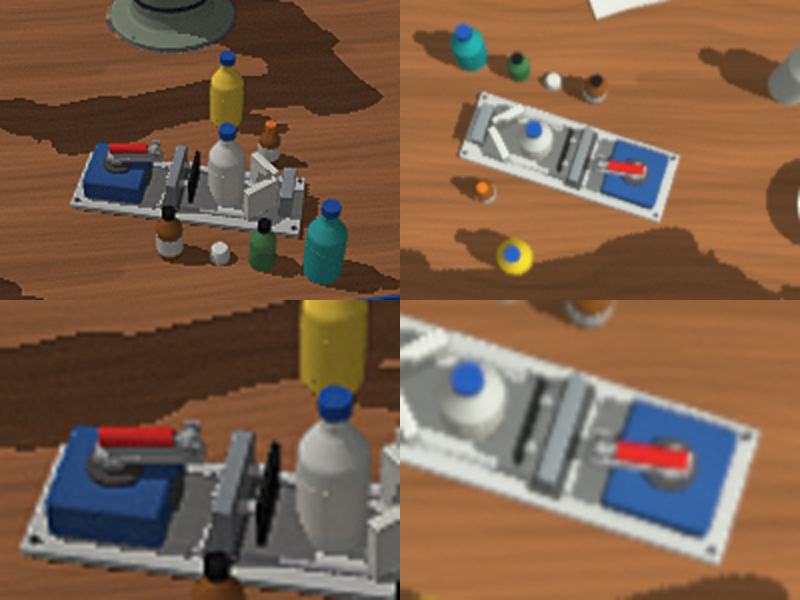

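The white blue-capped bottle between pad and V rest (scene ≈ 264,190; top ≈ 247,178) is the one meant. The yellow bottle (scene 262,165) and the turquoise one (scene 313,230) stand outside the clamp. The red handle is folded, with its root towards the jaw (top ≈ 281,193) and its end ≈ (302,195).

```bash
python3 - <<'E'
from h import *
np.set_printoptions(precision=4,suppress=True)
f,c=grab("top")
C=[atz(c,p,.012) for p in[(221,157.5),(210,187.5),(307.5,219),(318.5,189)]]
y=(C[0]+C[1]-C[2]-C[3])/2; print(np.array(C),np.linalg.norm(y),np.linalg.norm(C[0]-C[1]),np.degrees(np.arctan2(y[1],y[0])))
r=atz(c,(281,193),.09);e=atz(c,(302,195),.098);print(r,e,np.linalg.norm(r-e))
hsv=cv2.cvtColor(f["color"],cv2.COLOR_RGB2HSV); m=(((hsv[...,0]<6)|(hsv[...,0]>174))&(hsv[...,1]>190)&(hsv[...,2]>120)).astype(np.uint8)
n,l,s,ct=cv2.connectedComponentsWithStats(m)
for i in range(1,n):
  if s[i,4]>15:
    p=np.argwhere(l==i)[:,::-1].astype(np.float32); print(s[i],ct[i],cv2.minAreaRect(p),atz(c,ct[i],.095))
st=telemetry.observe();tr=R.from_euler('xyz',st["tool_rot"])
print(st["position"],tr.inv().apply(np.array([.505,-.145,.207])-st["position"])*100)
E
```

```text
[[ 0.6616  0.1286  0.012 ]
 [ 0.5483  0.1662  0.012 ]
 [ 0.435  -0.1882  0.012 ]
 [ 0.5449 -0.2302  0.012 ]] 0.3746537780735855 0.11928698002106362 72.12375495804447
[ 0.5165 -0.089   0.09  ] [ 0.5086 -0.1603  0.098 ] 0.07220883008628187
[285 191  16   5  55] [292.2727 193.2545] ((292.4499816894531, 193.35000610351562), (15.414929389953613, 3.3941125869750977), 8.13010311126709) [ 0.515  -0.1274  0.095 ]
[ 0.1959 -0.5935  0.2074] [ 43.4132 -32.9041   0.0394]
```

>>> apply_moves --pt "3 -2.3 -0.4 -0.1" --pt "6 -4.6 -0.8 -0.2" --pt "9 -6.9 -1.2 -0.3" --pt "12 -9.2 -1.6 -0.4" --pt "15 -11.5 -2 -0.5" --pt "18 -13.8 -2.4 -0.6" --pt "21 -16.1 -2.8 -0.7" --pt "24 -18.4 -3.2 -0.8" --pt "27 -20.7 -3.6 -0.9" --pt "30 -23 -4 -1.0" --claw 0 --force 40

```text
clock: 2.38
position: [0.4094, -0.2795, 0.2479]
tool_rot: [3.141, 0.0, 1.324]
force: [1.6, -1.0, 0.4]
grip_width: 0.0854
```

```bash
cat >> h.py <<'E'
def rel(target,yaw=None):
    st=telemetry.observe();tr=R.from_euler('xyz',st["tool_rot"])
    dy=None if yaw is None else -(np.radians(yaw)-st["tool_rot"][2])
    print("t",st["clock"],"pos",st["position"],st["tool_rot"],"F",st["force"],"w",st["grip_width"],"rel cm",tr.inv().apply(np.array(target)-st["position"])*100,"turn",dy)
E
python3 -c "
from h import *
rel([.51,-.13,.25],82)"
```

```text
t 2.3833 pos [ 0.40937974 -0.27950657  0.24787864] [3.14112526e+00 4.55456337e-04 1.32356074e+00] F [ 1.59225695 -1.03763621  0.40733372] w 0.08539966824675799 rel cm [16.95837325  6.09737637 -0.21701026] turn -0.10760924400556715
```

>>> apply_moves --pt "2.5 1 0 -0.02" --pt "5 2 0 -0.04" --pt "8 3 0 -0.06" --pt "11 4 0 -0.08" --pt "14 5 0 -0.1" --pt "16 5.7 0 -0.1" --pt "16.9 6.1 0 -0.1" --pt "16.9 6.1 0 -0.1" --pt "16.9 6.1 0 -0.1" --pt "16.9 6.1 0 -0.1"

```text
clock: 3.22
position: [0.5092, -0.134, 0.2473]
tool_rot: [-3.141, 0.001, 1.417]
force: [0.1, -0.8, 0.0]
grip_width: 0.0851
```

```bash
python3 - <<'E'
from h import *
np.set_printoptions(precision=4,suppress=True)
rel([.51,-.13,.25],82)
f,c=grab("wrist"); save(f,"w1.png",s=1.5)
for k,z in {"crank_centre":.09,"handle_root":.09,"handle_end":.09,"clamp":0,"pad":.046,"bottle":.012}.items():
    print(k,[(round(r["score"],2),np.round(r["uv"]),atz(c,r["uv"],z)) for r in cams.pinpoint("wrist",k)[:2]])
hsv=cv2.cvtColor(f["color"],cv2.COLOR_RGB2HSV); m=(((hsv[...,0]<6)|(hsv[...,0]>174))&(hsv[...,1]>190)&(hsv[...,2]>90)).astype(np.uint8)
n,l,s,ct=cv2.connectedComponentsWithStats(m)
for i in range(1,n):
  if s[i,4]>100:
    b=cv2.boxPoints(cv2.minAreaRect(np.argwhere(l==i)[:,::-1].astype(np.float32))); print(s[i],b,[atz(c,q,.092) for q in b],atz(c,ct[i],.092))
E
```

```text
t 3.2167 pos [ 0.5092 -0.134   0.2473] [-3.1412  0.0006  1.4171] F [ 0.078  -0.8051  0.0443] w 0.08513878089013581 rel cm [ 0.4055  0.0133 -0.2683] turn -0.014034052953874276
crank_centre [(0.68, array([264., 181.]), array([ 0.5137, -0.1462,  0.09  ]))]
handle_root []
handle_end [(0.78, array([263., 193.]), array([ 0.5106, -0.1583,  0.09  ]))]
clamp [(0.66, array([263., 163.]), array([ 0.514, -0.147,  0.   ]))]
pad [(0.94, array([286.,  37.]), array([ 0.5557, -0.017 ,  0.046 ]))]
bottle []
[256 132  16  64 735] [[256. 132.]
 [271. 132.]
 [271. 195.]
 [256. 195.]] [array([ 0.5135, -0.0982,  0.092 ]), array([ 0.5272, -0.1003,  0.092 ]), array([ 0.5185, -0.1608,  0.092 ]), array([ 0.504 , -0.1586,  0.092 ])] [ 0.5155 -0.1295  0.092 ]
```

View pics/w1.png

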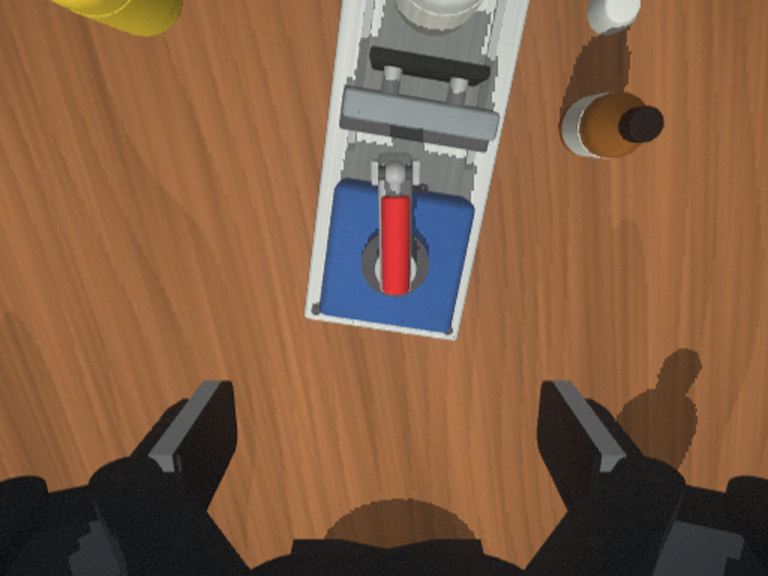

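The wrist view shows the handle along image columns 256–271, rows 132–195 (unscaled), running parallel to the tool x axis. The root is at the jaw side and the shaft at about (0.514, -0.147). Going down over it.

>>> apply_moves --pt "0.1 0.2 2 0" --pt "0.2 0.4 4.5 0" --pt "0.3 0.6 7 0" --pt "0.3 0.6 9.5 0" --pt "0.3 0.6 12 0" --pt "0.3 0.6 14 0" --pt "0.3 0.6 14.5 0" --pt "0.3 0.6 14.5 0" --pt "0.3 0.6 14.5 0" --pt "0.3 0.6 14.5 0"

```text
clock: 4.4
position: [0.517, -0.1307, 0.1037]
tool_rot: [3.14, 0.0, 1.419]
force: [0.2, 0.3, -0.1]
grip_width: 0.0856
```

```bash
python3 - <<'E'
from h import *
np.set_printoptions(precision=4,suppress=True)
f,c=grab("wrist")
for k,z in {"crank_centre":.09,"handle_root":.09,"handle_end":.09}.items():
    print(k,[(round(r["score"],2),np.round(r["uv"]),atz(c,r["uv"],z)) for r in cams.pinpoint("wrist",k)[:2]])
rel([.516,-.132,.081],81.2)
E
```

```text
crank_centre [(0.55, array([253., 254.]), array([ 0.5124, -0.1476,  0.09  ])), (0.27, array([253., 270.]), array([ 0.5106, -0.1573,  0.09  ]))]
handle_root [(0.86, array([251., 148.]), array([ 0.5207, -0.0862,  0.09  ]))]
handle_end [(0.67, array([254., 271.]), array([ 0.5108, -0.1582,  0.09  ])), (0.22, array([252., 147.]), array([ 0.5215, -0.0858,  0.09  ]))]
t 4.6 pos [ 0.5167 -0.1308  0.1032] [3.1403 0.0002 1.4185] F [-1.2688 -0.9768  0.2393] w 0.08483260477642644 rel cm [-0.1305 -0.049   2.2223] turn 0.0013153937136936023
```

>>> apply_moves --pt "-0.1 -0.1 0.8 0" --pt "-0.2 -0.15 1.6 0" --pt "-0.3 -0.15 2.1 0" --pt "-0.3 -0.15 2.2 0" --pt "-0.3 -0.15 2.2 0" --pt "-0.3 -0.15 2.2 0" --pt "-0.3 -0.15 2.2 0" --pt "-0.3 -0.15 2.2 0" --pt "-0.3 -0.15 2.2 0" --pt "-0.3 -0.15 2.2 0"

```text
clock: 5.43
position: [0.5144, -0.1333, 0.0805]
tool_rot: [3.141, -0.0, 1.419]
force: [0.7, -0.2, -0.4]
grip_width: 0.0855
```

>>> apply_moves --pt "0 0 0 0" --pt "0 0 0 0" --pt "0 0 0 0" --pt "0 0 0 0" --pt "0 0 0 0" --pt "0 0 0 0" --pt "0 0 0 0" --pt "0 0 0 0" --pt "0 0 0 0" --pt "0 0 0 0" --claw 1 --force 40

```text
clock: 6.27
position: [0.5144, -0.1333, 0.0804]
tool_rot: [3.142, -0.0, 1.419]
force: [-1.1, 0.1, -0.5]
grip_width: 0.0
```

```bash
python3 - <<'E'
from h import *
f,c=grab("wrist");save(f,"w2.png",(130,100,256,220),2)
rel([.521,-.085,.09])
E
```

```text
t 6.3167 pos [ 0.51432873 -0.13329208  0.08038824] [-3.14152933e+00 -4.30503957e-05  1.41875580e+00] F [ 0.18656555  0.95403581 -0.04353787] w -0.00021999539375526503 rel cm [ 4.87457992 -0.07203969 -0.96096129] turn None
```

View pics/w2.png

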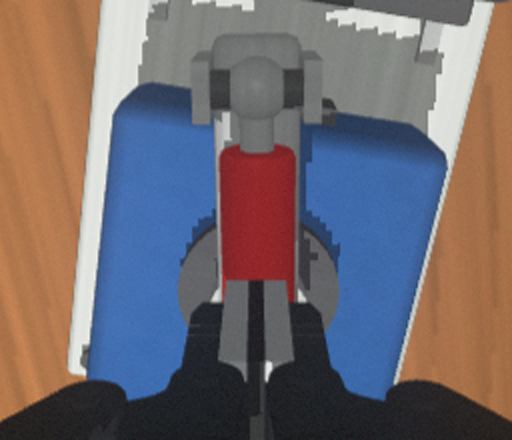

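```bash
python3 - <<'E'
from h import *
np.set_printoptions(precision=4,suppress=True)
f,c=grab("wrist"); print(c[0][0,0],c[2],c[1][:,2],f["T_tool_cam"])
print("depth by width",c[0][0,0]*18/37.5)
t=telemetry.observe();tr=R.from_euler('xyz',t["tool_rot"])
w=lambda p:proj(c,tr.apply(p)+t["position"])
for q in [(0,0,0),(.011,0,0),(-.011,0,0),(.011,0,-.019),(0.011,0,-.013)]: print(q,w(q),(w(q)-[130,100])*2)
for p in[(.521,-.085,.09),(.5108,-.1582,.09)]: print(p,(proj(c,p)-[130,100])*2)
a,ca=grab("scene"); save(a,"s2.png",(180,130,100,75),7)
E
```

```text
344.13070246412076 [ 0.5262 -0.0598  0.247 ] [-0.0454 -0.2882 -0.9565] [[-0.0005 -0.9565 -0.2918  0.0744]
 [ 1.     -0.0001 -0.0011  0.0006]
 [ 0.0011 -0.2918  0.9565 -0.1666]
 [ 0.      0.      0.      1.    ]]
depth by width 165.18273718277797
(0, 0, 0) [256.9376 236.698 ] [253.8752 273.396 ]
(0.011, 0, 0) [256.9162 217.112 ] [253.8324 234.224 ]
(-0.011, 0, 0) [256.9583 255.6017] [253.9166 311.2034]
(0.011, 0, -0.019) [256.7933 231.7136] [253.5867 263.4273]
(0.011, 0, -0.013) [256.835  226.7559] [253.6701 253.5119]
(0.521, -0.085, 0.09) [250.2311  94.7632]
(0.5108, -0.1582, 0.09) [254.8119 377.4211]
```

View pics/s2.png

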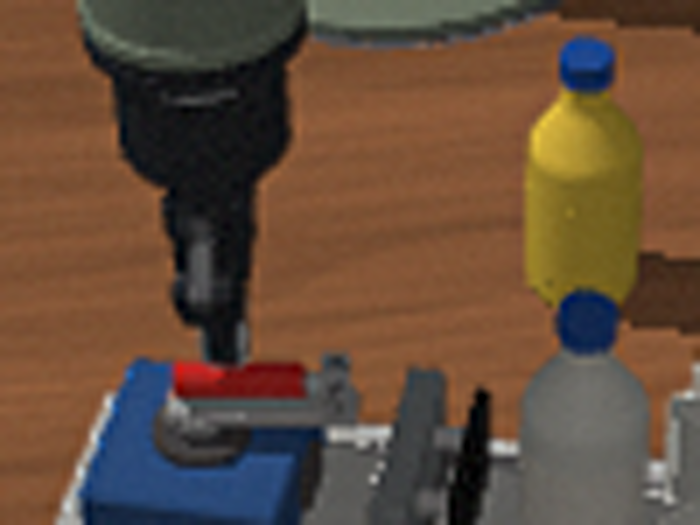

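```bash
python3 - <<'E'
from h import *
np.set_printoptions(precision=1,suppress=True)
f,c=grab("scene"); t=telemetry.observe();tr=R.from_euler('xyz',t["tool_rot"])
for z in (0,-.01,-.02,-.03,-.04): print(z,[(proj(c,tr.apply([x,0,z])+t["position"])-[180,130])*7 for x in(-.011,.011)])
print([(proj(c,p)-[180,130])*7 for p in[(.521,-.085,.09),(.5108,-.1582,.09)]])
f,c=grab("wrist")
for z in(0,-.01,-.02,-.03,-.04): print(z,[(proj(c,tr.apply([x,0.008,z])+t["position"])-[130,100])*2 for x in(-.011,.011)])
E
```

```text
0 [array([200.8, 391.9]), array([247. , 392.2])]
-0.01 [array([199.3, 376.5]), array([245.7, 376.8])]
-0.02 [array([197.7, 361. ]), array([244.4, 361.3])]
-0.03 [array([196.1, 345.3]), array([243. , 345.7])]
-0.04 [array([194.4, 329.5]), array([241.6, 329.8])]
[array([325.5, 377. ]), array([169.4, 377.3])]
0 [array([283.7, 311.2]), array([284.6, 234.2])]
-0.01 [array([285.2, 329.4]), array([286.3, 248.8])]
-0.02 [array([286.9, 349.8]), array([288.1, 265.1])]
-0.03 [array([288.8, 372.7]), array([290.2, 283.5])]
-0.04 [array([290.9, 398.6]), array([292.5, 304.5])]
```

The fingers shut to zero width. The wrist and scene images both put the real fingertips about 20–27 mm behind the stated TCP, above the handle. I'll open, go 2 cm lower and close again.

>>> apply_moves --pt "0 0 0 0" --pt "0 0 0 0" --pt "0 0 0 0" --pt "0 0 0 0" --pt "0 0 0 0" --pt "0 0 0.3 0" --pt "0 0 0.8 0" --pt "0 0 1.4 0" --pt "0 0 1.9 0" --pt "0 0 2.0 0" --claw 0

```text
clock: 7.35
position: [0.5138, -0.1332, 0.0592]
tool_rot: [-3.14, -0.0, 1.419]
force: [-0.0, -0.0, -0.3]
grip_width: 0.0856
```

>>> apply_moves --pt "0 0 0 0" --pt "0 0 0 0" --pt "0 0 0 0" --pt "0 0 0 0" --pt "0 0 0 0" --pt "0 0 0 0" --pt "0 0 0 0" --pt "0 0 0 0" --pt "0 0 0 0" --pt "0 0 0 0" --claw 1 --force 40

```text
clock: 8.18
position: [0.5147, -0.1334, 0.0606]
tool_rot: [3.141, 0.0, 1.419]
force: [2.4, -0.7, 2.8]
grip_width: 0.0163
```

>>> apply_moves --pt "0 0 0 0" --pt "0 0 0 0" --pt "0 0 0 0" --pt "0 0 0.2 0" --pt "0 0 0.5 0" --pt "0 0 0.8 0" --pt "0 0 0.9 0" --pt "0 0 0.9 0" --pt "0 0 0.9 0" --pt "0 0 0.9 0" --claw 0

```text
clock: 9.02
position: [0.5144, -0.1333, 0.0514]
tool_rot: [3.142, -0.0, 1.419]
force: [0.0, 0.3, -0.2]
grip_width: 0.0855
```

>>> apply_moves --pt "0 0 0 0" --pt "0 0 0 0" --pt "0 0 0 0" --pt "0 0 0 0" --pt "0 0 0 0" --pt "0 0 0 0" --pt "0 0 0 0" --pt "0 0 0 0" --pt "0 0 0 0" --pt "0 0 0 0" --claw 1 --force 40

```text
clock: 9.85
position: [0.515, -0.1334, 0.0517]
tool_rot: [3.14, -0.0, 1.419]
force: [2.5, -0.1, 5.0]
grip_width: 0.0198
```

```bash
python3 - <<'E'
from h import *
f,c=grab("wrist");a,_=grab("scene")
z=lambda f,l,t,w,h,s:cv2.resize(f["color"][t:t+h,l:l+w,::-1],(400,400*h//w),interpolation=cv2.INTER_CUBIC)
cv2.imwrite("pics/g3.png",np.hstack([z(f,130,100,256,192,0),z(a,180,130,100,75,0)]))
rel([.521,-.085,.09])
E
```

```text
t 9.95 pos [ 0.51495133 -0.13342541  0.05173578] [3.14035019e+00 2.56973409e-05 1.41881862e+00] F [ 2.3359421  -0.54644124  5.30012693] w 0.019870102528366275 rel cm [ 4.87819816 -0.13047881 -3.82671195] turn None
```

View pics/g3.png

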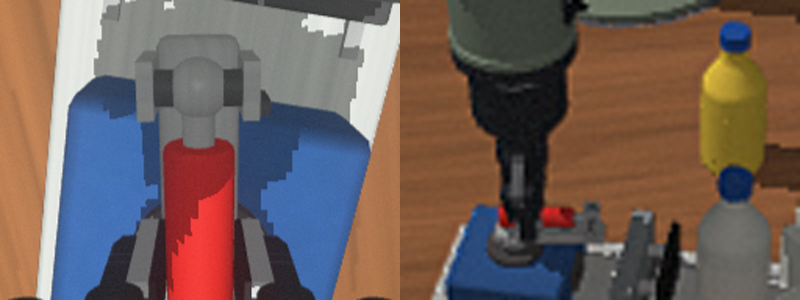

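The fingers now straddle the sleeve (width 19.8 mm). I'll lift gently along the arc.

>>> apply_moves --pt "0.01 0 -0.25 0" --pt "0.02 0 -0.49 0" --pt "0.05 0 -0.73 0" --pt "0.1 0 -0.97 0" --pt "0.15 0 -1.21 0" --pt "0.22 0 -1.45 0" --pt "0.3 0 -1.68 0" --pt "0.39 0 -1.91 0" --pt "0.49 0 -2.13 0" --pt "0.6 0 -2.35 0"

```text
clock: 10.78
position: [0.5154, -0.127, 0.0746]
tool_rot: [-3.142, -0.001, 1.419]
force: [5.6, 0.8, -8.9]
grip_width: 0.0165
```

```bash
python3 - <<'E'
from h import *
f,c=grab("wrist");a,_=grab("scene")
z=lambda f,l,t,w,h,s:cv2.resize(f["color"][t:t+h,l:l+w,::-1],(400,400*h//w),interpolation=cv2.INTER_CUBIC)
cv2.imwrite("pics/g4.png",np.hstack([z(f,130,100,256,192,0),z(a,180,130,100,75,0)]))
rel([.521,-.085,.09])
E
```

```text
t 10.8833 pos [ 0.51541619 -0.1268721   0.07474434] [ 3.14149152e+00 -6.21459189e-04  1.41931889e+00] F [ 5.31085152  2.9867716  -5.56268383] w 0.015960946048779637 rel cm [ 4.22446947 -0.07970363 -1.52294855] turn None
```

View pics/g4.png

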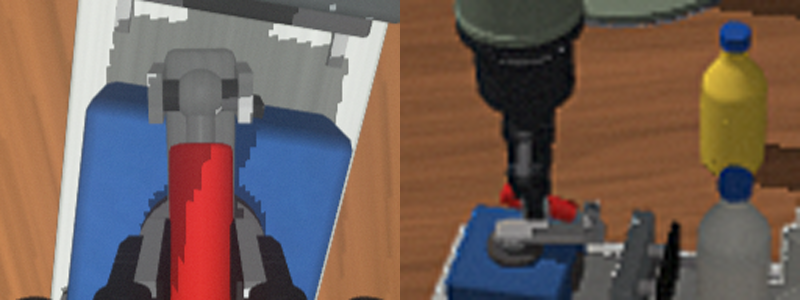

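The handle is lifting (about 0.4 rad) but is held only by the fingertips. There is room below now, so I'll regrip deeper.

>>> apply_moves --pt "0 0 0 0" --pt "0 0 0 0" --pt "0 0 0 0" --pt "0 0 0.4 0" --pt "0 0 0.9 0" --pt "0 0 1.3 0" --pt "0 0 1.5 0" --pt "0 0 1.5 0" --pt "0 0 1.5 0" --pt "0 0 1.5 0" --claw 0

```text
clock: 11.72
position: [0.5153, -0.1273, 0.06]
tool_rot: [3.142, -0.0, 1.419]
force: [-0.7, -0.8, 1.3]
grip_width: 0.0851
```

>>> apply_moves --pt "0 0 0 0" --pt "0 0 0 0" --pt "0 0 0 0" --pt "0 0 0 0" --pt "0 0 0 0" --pt "0 0 0 0" --pt "0 0 0 0" --pt "0 0 0 0" --pt "0 0 0 0" --pt "0 0 0 0" --claw 1 --force 40

```text
clock: 12.55
position: [0.5156, -0.1275, 0.06]
tool_rot: [3.141, 0.0, 1.419]
force: [2.5, -2.4, 2.0]
grip_width: 0.017
```

>>> apply_moves --pt "0.11 0 -0.25 0" --pt "0.24 0 -0.5 0" --pt "0.39 0 -0.74 0" --pt "0.55 0 -0.97 0" --pt "0.72 0 -1.19 0" --pt "0.91 0 -1.39 0" --pt "1.11 0 -1.59 0" --pt "1.32 0 -1.77 0" --pt "1.54 0 -1.95 0" --pt "1.77 0 -2.1 0"

```text
clock: 13.38
position: [0.5177, -0.111, 0.0807]
tool_rot: [-3.141, 0.001, 1.418]
force: [3.7, -9.6, -6.9]
grip_width: 0.0169
```

```bash
python3 - <<'E'
from h import *
f,c=grab("wrist");a,_=grab("scene")
z=lambda f,l,t,w,h,s:cv2.resize(f["color"][t:t+h,l:l+w,::-1],(400,400*h//w),interpolation=cv2.INTER_CUBIC)
cv2.imwrite("pics/g5.png",np.hstack([z(f,130,100,256,192,0),z(a,180,130,100,75,0)]))
rel([.521,-.085,.09])
E
```

```text
t 13.4833 pos [ 0.51787733 -0.1107337   0.08092602] [3.14154388e+00 1.06634268e-03 1.41818611e+00] F [ 4.0544487  -6.18942177 -3.85549862] w 0.016567518685837876 rel cm [ 2.58996287 -0.08251769 -0.91016458] turn None
```

View pics/g5.png

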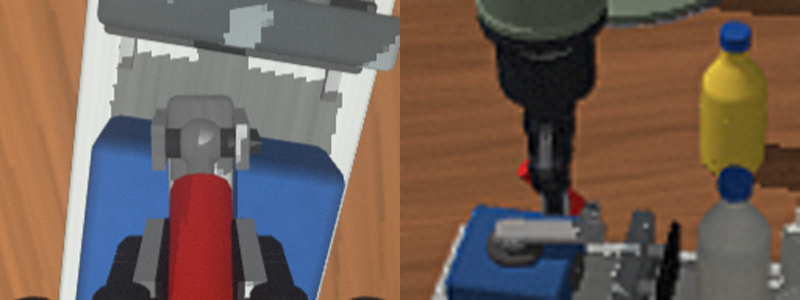

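>>> apply_moves --pt "0.2 0.02 -0.12 0" --pt "0.4 0.04 -0.23 0" --pt "0.83 0.06 -0.42 0" --pt "1.27 0.08 -0.57 0" --pt "1.72 0.1 -0.67 0" --pt "2.18 0.1 -0.73 0" --pt "2.5 0.1 -0.74 0" --pt "2.75 0.1 -0.74 0" --pt "2.75 0.1 -0.74 0" --pt "2.75 0.1 -0.74 0"

```text
clock: 14.32
position: [0.5221, -0.0843, 0.0883]
tool_rot: [-3.14, 0.002, 1.418]
force: [-3.3, -8.2, 5.9]
grip_width: 0.0166
```

```bash
python3 - <<'E'
from h import *
f,c=grab("wrist");a,ca=grab("scene")
z=lambda f,l,t,w,h,s:cv2.resize(f["color"][t:t+h,l:l+w,::-1],(400,400*h//w),interpolation=cv2.INTER_CUBIC)
cv2.imwrite("pics/g6.png",np.hstack([z(f,130,100,256,192,0),z(a,180,130,100,75,0)]))
rel([.521,-.085,.09])
for n,cc in(("scene",ca),("wrist",c)):
  for k,zz in(("handle_root",.09),("handle_end",.166)): print(n,k,[(r["score"],atz(cc,r["uv"],zz)) for r in cams.pinpoint(n,k)[:2]])
E
```

```text
t 14.4167 pos [ 0.52207845 -0.0842866   0.08831088] [-3.13996757e+00  2.04604873e-03  1.41772039e+00] F [-2.62058951 -8.54224769  4.84145938] w 0.016405421671839365 rel cm [-0.08729484 -0.09598007 -0.16857838] turn None
scene handle_root [(0.74, array([ 0.52027912, -0.06761925,  0.09      ]))]
scene handle_end [(0.39, array([ 0.50813523, -0.10517198,  0.166     ]))]
wrist handle_root [(0.57, array([ 0.52141398, -0.08480839,  0.09      ]))]
wrist handle_end []
```

View pics/g6.png

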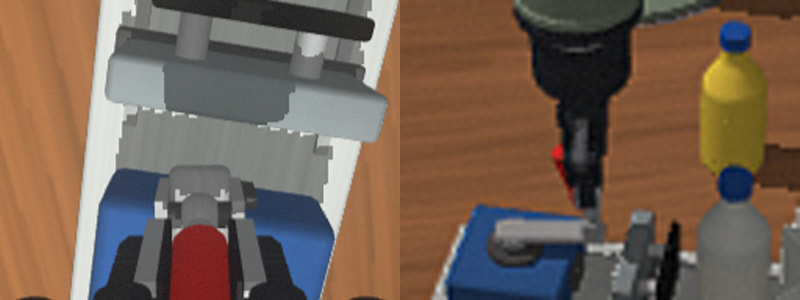

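```bash
python3 - <<'E'
from h import *
np.set_printoptions(precision=3,suppress=True)
f,c=grab("scene"); d=np.array([.153,.988,0]); r=np.array([.521,-.085,.09])
for th in(.9,1.1,1.3,1.571): print(th,proj(c,r),proj(c,r+.014*(-d*np.cos(th)+[0,0,np.sin(th)])),proj(c,r+.076*(-d*np.cos(th)+[0,0,np.sin(th)])))
hsv=cv2.cvtColor(f["color"],cv2.COLOR_RGB2HSV); m=(((hsv[...,0]<6)|(hsv[...,0]>174))&(hsv[...,1]>180)&(hsv[...,2]>90))
m[:, :190]=0;m[:,260:]=0;p=np.argwhere(m)[:,::-1];print(p.tolist())
E
```

```text
0.9 [226.504 183.853] [223.72  181.401] [211.002 170.2  ]
1.1 [226.504 183.853] [224.412 181.07 ] [214.809 168.299]
1.3 [226.504 183.853] [225.188 180.85 ] [219.13  167.027]
1.571 [226.504 183.853] [226.319 180.745] [225.467 166.415]
[[219, 166], [220, 166], [218, 167], [219, 167], [220, 167], [218, 168], [219, 168], [220, 168], [218, 169], [219, 169], [220, 169], [219, 170], [219, 171], [220, 171], [220, 172], [220, 173], [222, 177], [222, 178]]
```

Handle is at about 1.35 rad, so I'll push it on to the stop.

>>> apply_moves --pt "0.2 0.0 0 0" --pt "0.4 0 0 0" --pt "0.6 0 0 0" --pt "0.8 0 0 0" --pt "1.0 0 0 0" --pt "1.1 0 0 0" --pt "1.2 0 0 0" --pt "1.2 0 0 0" --pt "1.2 0 0 0" --pt "1.2 0 0 0"

```text
clock: 15.5
position: [0.5238, -0.0719, 0.0878]
tool_rot: [-3.14, 0.001, 1.418]
force: [-0.0, -5.7, -5.9]
grip_width: 0.0131
```

```bash
cat > red.py <<'E'
from h import *
np.set_printoptions(precision=3,suppress=True)
f,c=grab("scene")
hsv=cv2.cvtColor(f["color"],cv2.COLOR_RGB2HSV); m=(((hsv[...,0]<6)|(hsv[...,0]>174))&(hsv[...,1]>180)&(hsv[...,2]>90))
m[:, :190]=0;m[:,260:]=0;p=np.argwhere(m)[:,::-1];print(p.tolist())
rel([.521,-.085,.09])
E
python3 red.py
```

```text
[[222, 166], [223, 166], [224, 166], [222, 167], [223, 167], [224, 167], [222, 168], [223, 168], [224, 168], [222, 169], [223, 169], [222, 170], [223, 170], [223, 171], [224, 171], [223, 172], [224, 172], [223, 173], [224, 173], [223, 174], [224, 174], [223, 175], [224, 175], [225, 175], [223, 176], [224, 176], [225, 176], [224, 177], [225, 177], [226, 177], [224, 178], [225, 178], [226, 178], [224, 179], [225, 179], [226, 179], [224, 180], [225, 180], [226, 180], [225, 181], [226, 181], [225, 182], [226, 182], [227, 182]]
t 15.55 pos [ 0.524 -0.072  0.088] [-3.14   0.001  1.418] F [ 0.492 -5.43  -5.455] w 0.013314791697550848 rel cm [-1.34 -0.08 -0.22] turn None
```

The handle is nearly upright (≈1.5 rad) but squeezing out of the back of the pads (width down to 13 mm). I'll regrip it centred and push it to the stop.

>>> apply_moves --pt "0 0 0 0" --pt "0 0 0 0" --pt "0 0 0 0" --pt "-0.4 0 0 0" --pt "-0.9 0 0 0" --pt "-1.4 0 0 0" --pt "-1.6 0 0 0" --pt "-1.6 0 0 0" --pt "-1.6 0 0 0" --pt "-1.6 0 0 0" --claw 0

```text
clock: 16.38
position: [0.5225, -0.0867, 0.0883]
tool_rot: [3.142, -0.0, 1.419]
force: [-1.3, 0.0, 0.5]
grip_width: 0.0853
```

>>> apply_moves --pt "0 0 0 0" --pt "0 0 0 0" --pt "0 0 0 0" --pt "0 0 0 0" --pt "0 0 0 0" --pt "0 0 0 0" --pt "0.2 0 0 0" --pt "0.4 0 0 0" --pt "0.5 0 0 0" --pt "0.5 0 0 0" --claw 1 --force 70

```text
clock: 17.22
position: [0.5223, -0.0854, 0.0884]
tool_rot: [-3.141, 0.004, 1.416]
force: [-5.6, -17.0, 7.8]
grip_width: 0.0164
```

```bash
python3 red.py; python3 - <<'E'
from h import *
f,c=grab("wrist");a,ca=grab("scene")
z=lambda f,l,t,w,h,s:cv2.resize(f["color"][t:t+h,l:l+w,::-1],(400,400*h//w),interpolation=cv2.INTER_CUBIC)
cv2.imwrite("pics/g7.png",np.hstack([z(f,130,100,256,192,0),z(a,200,140,60,45,0)]))
E
```

```text
[]
t 17.2667 pos [ 0.522 -0.085  0.088] [-3.141  0.004  1.416] F [ -4.492 -18.269   7.799] w 0.01647916247432152 rel cm [ 0.017 -0.132 -0.156] turn None
```

View pics/g7.png

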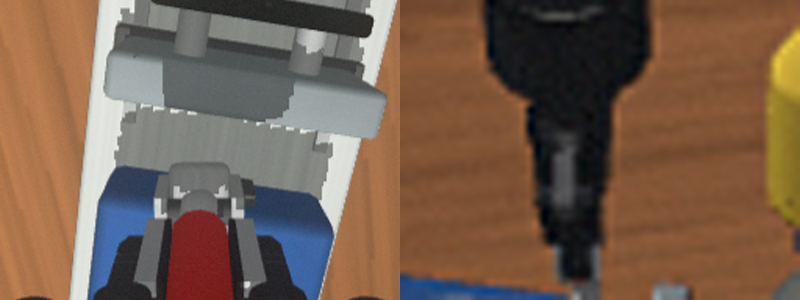

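The handle is upright against the stop: the commanded push stalled after ~1 mm with 18 N. Now winding: in these fixed tool axes the clockwise arc is x = 6.5(cos α − 1), y = 6.5 sin α.

```bash
cat > wind.py <<'E'
import sys
from h import *
a0=float(sys.argv[1]);segs=[float(v) for v in sys.argv[2:]]
st=telemetry.observe();p=np.array(st["position"]);F=np.array(st["force"])
S=np.array([.5122,-.1490]);v=p[:2]-S;r=np.linalg.norm(v);u=v/r;t=np.array([u[1],-u[0]])
al=(1.417-np.arctan2(v[1],v[0]))%(2*np.pi)
print("t %.2f z %.4f r %.4f alpha %.3f w %.4f q7 %.2f Ftan %.1f Frad %.1f Fz %.1f"%(st["clock"],p[2],r,al,st["grip_width"],st["qpos"][6],F[:2]@t,F[:2]@u,F[2]))
for s in segs:
  print([[float(round(6.5*(np.cos(a)-np.cos(a0)),2)),float(round(6.5*(np.sin(a)-np.sin(a0)),2)),0,0] for a in a0+s*np.arange(1,11)/10]); a0+=s
E
python3 wind.py 0 .5 .5 .5 .5
```

```text
t 17.37 z 0.0884 r 0.0644 alpha 0.003 w 0.0161 q7 -0.41 Ftan -2.5 Frad -19.2 Fz 7.7
[[-0.01, 0.32, 0, 0], [-0.03, 0.65, 0, 0], [-0.07, 0.97, 0, 0], [-0.13, 1.29, 0, 0], [-0.2, 1.61, 0, 0], [-0.29, 1.92, 0, 0], [-0.39, 2.23, 0, 0], [-0.51, 2.53, 0, 0], [-0.65, 2.83, 0, 0], [-0.8, 3.12, 0, 0]]
[[-0.16, 0.28, 0, 0], [-0.34, 0.55, 0, 0], [-0.53, 0.82, 0, 0], [-0.73, 1.07, 0, 0], [-0.95, 1.31, 0, 0], [-1.18, 1.55, 0, 0], [-1.41, 1.77, 0, 0], [-1.66, 1.98, 0, 0], [-1.92, 2.17, 0, 0], [-2.19, 2.35, 0, 0]]
[[-0.28, 0.17, 0, 0], [-0.56, 0.32, 0, 0], [-0.86, 0.46, 0, 0], [-1.16, 0.59, 0, 0], [-1.46, 0.7, 0, 0], [-1.77, 0.79, 0, 0], [-2.09, 0.87, 0, 0], [-2.41, 0.94, 0, 0], [-2.73, 0.98, 0, 0], [-3.05, 1.01, 0, 0]]
[[-0.32, 0.01, 0, 0], [-0.65, 0.01, 0, 0], [-0.97, -0.0, 0, 0], [-1.3, -0.04, 0, 0], [-1.62, -0.09, 0, 0], [-1.94, -0.15, 0, 0], [-2.25, -0.24, 0, 0], [-2.56, -0.33, 0, 0], [-2.87, -0.45, 0, 0], [-3.16, -0.57, 0, 0]]
```

>>> apply_moves --pt "-0.1 0.32 0 0" --pt "-0.2 0.65 0 0" --pt "-0.27 0.97 0 0" --pt "-0.33 1.29 0 0" --pt "-0.4 1.61 0 0" --pt "-0.49 1.92 0 0" --pt "-0.59 2.23 0 0" --pt "-0.71 2.53 0 0" --pt "-0.85 2.83 0 0" --pt "-1.0 3.12 0 0"

```text
clock: 18.2
position: [0.5507, -0.0975, 0.0883]
tool_rot: [-3.138, 0.002, 1.418]
force: [-15.3, -1.3, 14.5]
grip_width: 0.0165
```

```bash
python3 wind.py 0.5; python3 red.py
```

```text
t 18.20 z 0.0883 r 0.0643 alpha 0.489 w 0.0165 q7 -0.38 Ftan -11.5 Frad -10.3 Fz 14.5
[]
t 18.25 pos [ 0.551 -0.098  0.088] [-3.139  0.002  1.418] F [-14.419  -3.313  13.737] w 0.016046035916498922 rel cm [ 0.814 -3.182 -0.159] turn None
```

>>> apply_moves --pt "-0.16 0.28 -0.05 0" --pt "-0.34 0.55 -0.1 0" --pt "-0.53 0.82 -0.15 0" --pt "-0.73 1.07 -0.15 0" --pt "-0.95 1.31 -0.15 0" --pt "-1.18 1.55 -0.15 0" --pt "-1.41 1.77 -0.15 0" --pt "-1.66 1.98 -0.15 0" --pt "-1.92 2.17 -0.15 0" --pt "-2.19 2.35 -0.15 0"

```text
clock: 19.08
position: [0.5707, -0.1206, 0.0889]
tool_rot: [-3.138, -0.001, 1.42]
force: [-8.6, 7.3, -4.3]
grip_width: 0.0167
```

```bash
python3 wind.py 1.0; python3 red.py
```

```text
t 19.08 z 0.0889 r 0.0650 alpha 0.965 w 0.0167 q7 -0.33 Ftan -10.4 Frad -4.6 Fz -4.3
[]
t 19.1333 pos [ 0.571 -0.121  0.089] [-3.138 -0.001  1.419] F [-7.776  7.294 -4.599] w 0.016234904271278758 rel cm [ 2.823 -5.493 -0.088] turn None
```

>>> apply_moves --pt "-0.28 0.17 0 0" --pt "-0.56 0.32 0 0" --pt "-0.86 0.46 0 0" --pt "-1.16 0.59 0 0" --pt "-1.46 0.7 0 0" --pt "-1.77 0.79 0 0" --pt "-2.09 0.87 0 0" --pt "-2.41 0.94 0 0" --pt "-2.73 0.98 0 0" --pt "-3.05 1.01 0 0"

```text
clock: 19.97
position: [0.5774, -0.1515, 0.0891]
tool_rot: [-3.14, -0.002, 1.42]
force: [1.1, 10.8, -5.4]
grip_width: 0.0162
```

```bash
python3 wind.py 1.5 .5 .5; python3 red.py
```

```text
t 19.97 z 0.0891 r 0.0652 alpha 1.455 w 0.0162 q7 -0.27 Ftan -10.8 Frad 0.7 Fz -5.4
[[-0.32, 0.01, 0, 0], [-0.65, 0.01, 0, 0], [-0.97, -0.0, 0, 0], [-1.3, -0.04, 0, 0], [-1.62, -0.09, 0, 0], [-1.94, -0.15, 0, 0], [-2.25, -0.24, 0, 0], [-2.56, -0.33, 0, 0], [-2.87, -0.45, 0, 0], [-3.16, -0.57, 0, 0]]
[[-0.29, -0.14, 0, 0], [-0.58, -0.3, 0, 0], [-0.85, -0.47, 0, 0], [-1.12, -0.66, 0, 0], [-1.38, -0.85, 0, 0], [-1.63, -1.06, 0, 0], [-1.86, -1.29, 0, 0], [-2.09, -1.52, 0, 0], [-2.3, -1.76, 0, 0], [-2.5, -2.02, 0, 0]]
[]
t 20.0167 pos [ 0.577 -0.152  0.089] [-3.14  -0.002  1.42 ] F [-0.456  8.701 -7.018] w 0.01625714711402524 rel cm [ 5.799 -6.591 -0.07 ] turn None
```

>>> apply_moves --pt "-0.32 0.06 0 0" --pt "-0.65 0.1 0 0" --pt "-0.97 0.1 0 0" --pt "-1.3 0.07 0 0" --pt "-1.62 0.02 0 0" --pt "-1.95 -0.04 0 0" --pt "-2.26 -0.13 0 0" --pt "-2.58 -0.22 0 0" --pt "-2.89 -0.34 0 0" --pt "-3.19 -0.46 0 0"

```text
clock: 20.85
position: [0.5683, -0.1822, 0.0891]
tool_rot: [-3.14, -0.002, 1.42]
force: [2.4, 10.9, -7.7]
grip_width: 0.0163
```

```bash
python3 wind.py 2.0 .4; python3 red.py
```

```text
t 20.85 z 0.0891 r 0.0652 alpha 1.951 w 0.0163 q7 -0.22 Ftan -10.6 Frad -3.5 Fz -7.7
[[-0.23, -0.11, 0, 0], [-0.46, -0.24, 0, 0], [-0.69, -0.37, 0, 0], [-0.91, -0.51, 0, 0], [-1.12, -0.66, 0, 0], [-1.33, -0.81, 0, 0], [-1.53, -0.98, 0, 0], [-1.72, -1.15, 0, 0], [-1.91, -1.33, 0, 0], [-2.09, -1.52, 0, 0]]
[]
t 20.9 pos [ 0.568 -0.183  0.089] [-3.14  -0.002  1.42 ] F [ 1.156  9.395 -7.056] w 0.016308309061932258 rel cm [ 8.97  -6.111 -0.067] turn None
```

>>> apply_moves --pt "-0.23 -0.11 0 0" --pt "-0.46 -0.24 0 0" --pt "-0.69 -0.37 0 0" --pt "-0.91 -0.51 0 0" --pt "-1.12 -0.66 0 0" --pt "-1.33 -0.81 0 0" --pt "-1.53 -0.98 0 0" --pt "-1.72 -1.15 0 0" --pt "-1.91 -1.33 0 0" --pt "-2.09 -1.52 0 0"

```text
clock: 21.73
position: [0.5508, -0.201, 0.0892]
tool_rot: [3.141, -0.002, 1.42]
force: [8.2, 6.9, -13.4]
grip_width: 0.0163
```

```bash
python3 wind.py 2.4 .3;python3 - <<'E'
from h import *
np.set_printoptions(precision=3,suppress=True)
for n in("top","scene"):
    f,c=grab(n); save(f,n+"_5.png")
    for k,z in(("bottle",.012),("pad",.046)): print(n,k,[(round(r["score"],2),atz(c,r["uv"],z)) for r in cams.pinpoint(n,k)[:3]])
E
```

```text
t 21.73 z 0.0892 r 0.0648 alpha 2.349 w 0.0163 q7 -0.19 Ftan -10.7 Frad -0.6 Fz -13.4
[[-0.13, -0.15, 0, 0], [-0.25, -0.3, 0, 0], [-0.38, -0.45, 0, 0], [-0.49, -0.61, 0, 0], [-0.6, -0.77, 0, 0], [-0.71, -0.93, 0, 0], [-0.81, -1.1, 0, 0], [-0.91, -1.27, 0, 0], [-1.0, -1.44, 0, 0], [-1.08, -1.61, 0, 0]]
top bottle [(0.64, array([0.562, 0.037, 0.012])), (0.53, array([0.729, 0.129, 0.012])), (0.49, array([0.365, 0.062, 0.012]))]
top pad [(0.72, array([ 0.445, -0.493,  0.046])), (0.54, array([0.557, 0.005, 0.046])), (0.44, array([ 0.677, -0.008,  0.046]))]
scene bottle [(0.91, array([0.758, 0.154, 0.012])), (0.8, array([0.367, 0.061, 0.012])), (0.59, array([0.593, 0.049, 0.012]))]
scene pad [(0.63, array([ 0.707, -0.067,  0.046])), (0.62, array([0.572, 0.02 , 0.046]))]
```

>>> apply_moves --pt "-0.16 -0.12 0.05 0" --pt "-0.33 -0.24 0.1 0" --pt "-0.46 -0.39 0.1 0" --pt "-0.57 -0.55 0.1 0" --pt "-0.68 -0.71 0.1 0" --pt "-0.79 -0.87 0.1 0" --pt "-0.89 -1.04 0.1 0" --pt "-0.99 -1.21 0.1 0" --pt "-1.08 -1.38 0.1 0" --pt "-1.16 -1.55 0.1 0"

```text
clock: 22.87
position: [0.5346, -0.2098, 0.089]
tool_rot: [3.14, -0.002, 1.421]
force: [7.9, 8.8, -2.6]
grip_width: 0.0162
```

```bash
python3 wind.py 2.7 .2 .2 .2
```

```text
t 22.87 z 0.0890 r 0.0648 alpha 2.635 w 0.0162 q7 -0.17 Ftan -10.4 Frad -5.6 Fz -2.6
[[-0.05, -0.12, 0, 0], [-0.11, -0.24, 0, 0], [-0.16, -0.36, 0, 0], [-0.2, -0.48, 0, 0], [-0.25, -0.6, 0, 0], [-0.29, -0.72, 0, 0], [-0.33, -0.85, 0, 0], [-0.37, -0.97, 0, 0], [-0.4, -1.1, 0, 0], [-0.43, -1.22, 0, 0]]
[[-0.03, -0.13, 0, 0], [-0.06, -0.25, 0, 0], [-0.08, -0.38, 0, 0], [-0.1, -0.51, 0, 0], [-0.12, -0.64, 0, 0], [-0.14, -0.77, 0, 0], [-0.16, -0.9, 0, 0], [-0.17, -1.03, 0, 0], [-0.18, -1.16, 0, 0], [-0.18, -1.28, 0, 0]]
[[-0.0, -0.13, 0, 0], [-0.01, -0.26, 0, 0], [-0.0, -0.39, 0, 0], [-0.0, -0.52, 0, 0], [0.01, -0.65, 0, 0], [0.01, -0.78, 0, 0], [0.03, -0.91, 0, 0], [0.04, -1.04, 0, 0], [0.06, -1.17, 0, 0], [0.08, -1.3, 0, 0]]
```

>>> apply_moves --pt "-0.05 -0.12 0 0" --pt "-0.11 -0.24 0 0" --pt "-0.16 -0.36 0 0" --pt "-0.2 -0.48 0 0" --pt "-0.25 -0.6 0 0" --pt "-0.29 -0.72 0 0" --pt "-0.33 -0.85 0 0" --pt "-0.37 -0.97 0 0" --pt "-0.4 -1.1 0 0" --pt "-0.43 -1.22 0 0"

```text
clock: 23.7
position: [0.5221, -0.2128, 0.089]
tool_rot: [3.139, -0.002, 1.42]
force: [9.0, 5.7, -5.0]
grip_width: 0.0165
```

```bash
python3 wind.py 2.9
```

```text
t 23.70 z 0.0890 r 0.0646 alpha 2.834 w 0.0165 q7 -0.16 Ftan -9.8 Frad -4.2 Fz -5.0
```

>>> apply_moves --pt "-0.03 -0.13 0 0" --pt "-0.06 -0.25 0 0" --pt "-0.08 -0.38 0 0" --pt "-0.1 -0.51 0 0" --pt "-0.12 -0.64 0 0" --pt "-0.14 -0.77 0 0" --pt "-0.16 -0.9 0 0" --pt "-0.17 -1.03 0 0" --pt "-0.18 -1.16 0 0" --pt "-0.18 -1.28 0 0"

```text
clock: 24.53
position: [0.5094, -0.2131, 0.0891]
tool_rot: [3.138, -0.001, 1.42]
force: [9.6, 3.1, -5.7]
grip_width: 0.0162
```

```bash
python3 wind.py 3.1;python3 - <<'E'
from h import *
f,c=grab("top"); g,_=grab("wrist")
z=lambda f,l,t,w,h:cv2.resize(f["color"][t:t+h,l:l+w,::-1],(400,400*h//w),interpolation=cv2.INTER_CUBIC)
cv2.imwrite("pics/t9.png",np.hstack([z(f,200,150,100,75),z(g,0,0,512,384)]))
E
```

```text
t 24.53 z 0.0891 r 0.0642 alpha 3.032 w 0.0162 q7 -0.16 Ftan -9.5 Frad -3.5 Fz -5.7
```

View pics/t9.png

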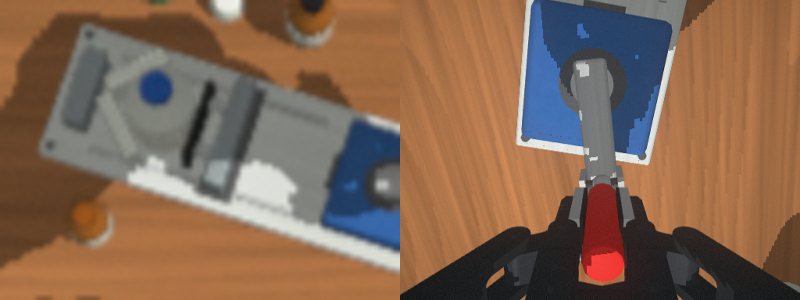

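The top view shows the bottle (155,88) almost in the V, with the pad (200,120) just behind it. The wrist view shows the handle still upright in the grip. Continuing in 0.2 rad steps.

>>> apply_moves --pt "0 -0.13 0 0" --pt "-0.01 -0.26 0 0" --pt "0 -0.39 0 0" --pt "0 -0.52 0 0" --pt "0.01 -0.65 0 0" --pt "0.01 -0.78 0 0" --pt "0.03 -0.91 0 0" --pt "0.04 -1.04 0 0" --pt "0.06 -1.17 0 0" --pt "0.08 -1.3 0 0"

```text
clock: 25.47
position: [0.4966, -0.2111, 0.0891]
tool_rot: [3.138, -0.0, 1.419]
force: [11.2, -0.2, -6.4]
grip_width: 0.0165
```

```bash
python3 wind.py 3.3 .2 .2 .2 .2
```

```text
t 25.47 z 0.0891 r 0.0640 alpha 3.235 w 0.0165 q7 -0.16 Ftan -10.9 Frad -2.5 Fz -6.4
[[0.02, -0.13, 0, 0], [0.05, -0.26, 0, 0], [0.07, -0.38, 0, 0], [0.1, -0.51, 0, 0], [0.13, -0.64, 0, 0], [0.17, -0.76, 0, 0], [0.21, -0.89, 0, 0], [0.25, -1.01, 0, 0], [0.29, -1.13, 0, 0], [0.33, -1.25, 0, 0]]
[[0.05, -0.12, 0, 0], [0.1, -0.24, 0, 0], [0.15, -0.36, 0, 0], [0.2, -0.48, 0, 0], [0.26, -0.6, 0, 0], [0.32, -0.71, 0, 0], [0.38, -0.83, 0, 0], [0.44, -0.94, 0, 0], [0.51, -1.05, 0, 0], [0.57, -1.16, 0, 0]]
[[0.07, -0.11, 0, 0], [0.14, -0.22, 0, 0], [0.22, -0.32, 0, 0], [0.29, -0.43, 0, 0], [0.37, -0.53, 0, 0], [0.45, -0.64, 0, 0], [0.53, -0.74, 0, 0], [0.62, -0.83, 0, 0], [0.71, -0.93, 0, 0], [0.79, -1.03, 0, 0]]
[[0.09, -0.09, 0, 0], [0.18, -0.19, 0, 0], [0.28, -0.27, 0, 0], [0.37, -0.36, 0, 0], [0.47, -0.45, 0, 0], [0.57, -0.53, 0, 0], [0.67, -0.61, 0, 0], [0.77, -0.69, 0, 0], [0.88, -0.77, 0, 0], [0.98, -0.85, 0, 0]]
```

>>> apply_moves --pt "0.01 -0.06 0 0" --pt "0.02 -0.13 0 0" --pt "0.03 -0.19 0 0" --pt "0.05 -0.26 0 0" --pt "0.06 -0.32 0 0" --pt "0.07 -0.38 0 0" --pt "0.08 -0.45 0 0" --pt "0.1 -0.51 0 0" --pt "0.11 -0.57 0 0" --pt "0.13 -0.64 0 0"

```text
clock: 26.3
position: [0.4904, -0.2091, 0.0891]
tool_rot: [3.138, -0.0, 1.419]
force: [9.9, -2.9, -7.7]
grip_width: 0.0164
```

```bash
python3 wind.py 3.4
```

```text
t 26.30 z 0.0891 r 0.0640 alpha 3.335 w 0.0164 q7 -0.16 Ftan -10.2 Frad -0.7 Fz -7.7
```

>>> apply_moves --pt "0.0 -0.13 0 0" --pt "0.0 -0.28 0 0" --pt "0.04 -0.4 0 0" --pt "0.08 -0.52 0 0" --pt "0.12 -0.64 0 0" --pt "0.17 -0.76 0 0" --pt "0.22 -0.88 0 0" --pt "0.27 -1.0 0 0" --pt "0.32 -1.12 0 0" --pt "0.38 -1.24 0 0"

```text
clock: 27.13
position: [0.4792, -0.2037, 0.0891]
tool_rot: [3.137, 0.0, 1.419]
force: [12.7, -4.7, -10.4]
grip_width: 0.0163
```

```bash
python3 wind.py 3.6 .2 .2 .2 .2
```

```text
t 27.13 z 0.0891 r 0.0639 alpha 3.530 w 0.0163 q7 -0.17 Ftan -13.4 Frad -2.5 Fz -10.4
[[0.06, -0.12, 0, 0], [0.12, -0.23, 0, 0], [0.18, -0.34, 0, 0], [0.25, -0.46, 0, 0], [0.32, -0.57, 0, 0], [0.39, -0.68, 0, 0], [0.46, -0.79, 0, 0], [0.53, -0.89, 0, 0], [0.61, -1.0, 0, 0], [0.69, -1.1, 0, 0]]
[[0.08, -0.1, 0, 0], [0.16, -0.2, 0, 0], [0.25, -0.3, 0, 0], [0.33, -0.4, 0, 0], [0.42, -0.49, 0, 0], [0.51, -0.59, 0, 0], [0.61, -0.68, 0, 0], [0.7, -0.77, 0, 0], [0.8, -0.86, 0, 0], [0.89, -0.94, 0, 0]]
[[0.1, -0.08, 0, 0], [0.2, -0.17, 0, 0], [0.3, -0.25, 0, 0], [0.41, -0.32, 0, 0], [0.51, -0.4, 0, 0], [0.62, -0.47, 0, 0], [0.73, -0.54, 0, 0], [0.84, -0.61, 0, 0], [0.95, -0.68, 0, 0], [1.06, -0.75, 0, 0]]
[[0.11, -0.06, 0, 0], [0.23, -0.12, 0, 0], [0.35, -0.18, 0, 0], [0.46, -0.24, 0, 0], [0.58, -0.29, 0, 0], [0.7, -0.34, 0, 0], [0.82, -0.39, 0, 0], [0.94, -0.44, 0, 0], [1.07, -0.48, 0, 0], [1.19, -0.52, 0, 0]]
```

>>> apply_moves --pt "0.02 -0.03 0 0" --pt "0.03 -0.06 0 0" --pt "0.05 -0.09 0 0" --pt "0.06 -0.12 0 0" --pt "0.08 -0.15 0 0" --pt "0.09 -0.17 0 0" --pt "0.11 -0.2 0 0" --pt "0.12 -0.23 0 0" --pt "0.13 -0.26 0 0" --pt "0.15 -0.29 0 0"

```text
clock: 27.97
position: [0.4768, -0.2022, 0.0892]
tool_rot: [3.137, 0.0, 1.419]
force: [14.2, -6.5, -10.8]
grip_width: 0.0168
```

```bash
python3 wind.py 3.65
```

```text
t 27.97 z 0.0892 r 0.0639 alpha 3.576 w 0.0168 q7 -0.17 Ftan -15.4 Frad -2.5 Fz -10.8
```

The handle load rose from a ~10.2 N baseline to 13.4, then 15.4 N, which means about 20 N at the pad. I'll relax the arm's push, open, and lift straight off.

>>> apply_moves --pt "-0.05 0.09 0 0" --pt "-0.1 0.18 0 0" --pt "-0.14 0.27 0 0" --pt "-0.14 0.27 0 0" --pt "-0.14 0.27 0 0" --pt "-0.14 0.27 0 0" --pt "-0.14 0.27 0 0" --pt "-0.14 0.27 0 0" --pt "-0.14 0.27 0 0" --pt "-0.14 0.27 0 0"

```text
clock: 28.8
position: [0.4771, -0.2027, 0.0889]
tool_rot: [3.141, -0.0, 1.419]
force: [2.6, 4.7, 0.9]
grip_width: 0.0165
```

```bash
python3 wind.py 3.65
```

```text
t 28.80 z 0.0889 r 0.0642 alpha 3.567 w 0.0165 q7 -0.17 Ftan 0.4 Frad -5.4 Fz 0.9
```

>>> apply_moves --pt "0 0 0 0" --pt "0 0 0 0" --pt "0 0 0 0" --pt "0 0 0 0" --pt "0 0 0 0" --pt "0 0 0 0" --pt "0 0 -1 0" --pt "0 0 -2 0" --pt "0 0 -3.5 0" --pt "0 0 -5 0" --claw 0

```text
clock: 29.63
position: [0.4769, -0.2031, 0.1403]
tool_rot: [3.141, -0.0, 1.419]
force: [-0.1, 0.0, 0.3]
grip_width: 0.0856
```

>>> apply_moves --pt "0 0 -2 0" --pt "0 0 -4 0" --pt "0 0 -6 0" --pt "0 0 -8 0" --pt "0 0 -10 0" --pt "-2 0 -11 0" --pt "-5 0 -11 0" --pt "-8 0 -11 0" --pt "-10 0 -11 0" --pt "-10 0 -11 0"

```text
clock: 30.47
position: [0.4603, -0.3061, 0.2497]
tool_rot: [3.141, 0.001, 1.414]
force: [-0.2, 0.4, -0.8]
grip_width: 0.0855
```

```bash
python3 - <<'E'
from h import *
f,c=grab("wrist");a,_=grab("scene");b,_=grab("top")
rel([.5,-.2,.25])
z=lambda f,l,t,w,h:cv2.resize(f["color"][t:t+h,l:l+w,::-1],(400,300),interpolation=cv2.INTER_CUBIC)
cv2.imwrite("pics/f1.png",np.vstack([np.hstack([z(a,180,130,120,90),z(b,190,130,140,105)]),np.hstack([z(f,0,0,512,384),z(a,0,0,512,384)])]))
E
```

```text
t 30.6167 pos [ 0.46184828 -0.30139084  0.24958081] [ 3.14091326e+00 -2.40154765e-04  1.41903556e+00] F [-0.46730982  0.40959577 -0.59547227] w 0.08528579409762237 rel cm [10.59933315  2.23853253 -0.03785235] turn None
```

View pics/f1.png

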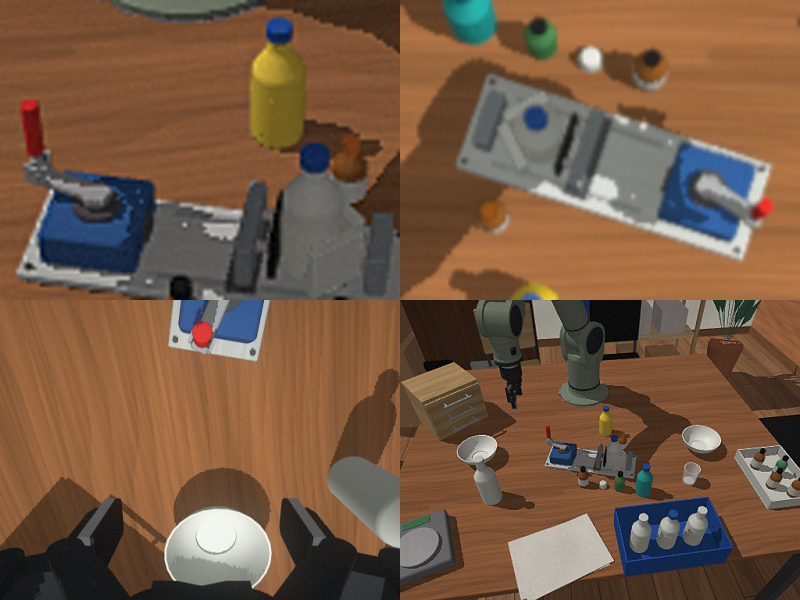

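```bash
python3 - <<'E'
from h import *
np.set_printoptions(precision=2,suppress=True)
u=np.array([np.cos(-2.15),np.sin(-2.15),0]);r=np.array([.5122,-.149,.09])+.065*u
for n in("scene","top"):
  f,c=grab(n)
  hsv=cv2.cvtColor(f["color"],cv2.COLOR_RGB2HSV); m=(((hsv[...,0]<6)|(hsv[...,0]>174))&(hsv[...,1]>170)&(hsv[...,2]>70))
  m[:150]=0; m[220:]=0; m[:,:175]=0;m[:,340:]=0
  p=np.argwhere(m)[:,::-1].astype(np.float32);vx=cv2.fitLine(p,2,0,.01,.01).ravel();print(n,len(p),p.mean(0),"dir",vx[:2],p.min(0),p.max(0))
  for th in(1.3,1.45,1.571):
    h=u*-np.cos(th)+np.array([0,0,np.sin(th)]);a,b=proj(c,r+.014*h),proj(c,r+.076*h);print(th,(a+b)/2,(b-a)/np.linalg.norm(b-a),a,b)
E
```

```text
scene 88 [189.01 167.75] dir [0.14 0.99] [186. 160.] [192. 176.]
1.3 [191.93 169.48] [ 0.2  -0.98] [190.69 175.65] [193.16 163.31]
1.45 [190.13 168.61] [-0. -1.] [190.15 175.39] [190.11 161.83]
1.571 [188.68 168.07] [-0.14 -0.99] [189.71 175.22] [187.65 160.93]
top 27 [316.67 202.67] dir [ 0.71 -0.71] [314. 200.] [319. 205.]
1.3 [313.16 200.88] [-0.33 -0.95] [314.07 203.53] [312.25 198.23]
1.45 [314.93 201.93] [ 0.17 -0.99] [314.61 203.85] [315.26 200.01]
1.571 [316.36 202.83] [ 0.72 -0.7 ] [315.03 204.12] [317.69 201.54]
```

Both cameras match a fully upright handle (1.571 rad), the bottle stands seated in the V, and the arm is clear, so I'm handing in.

```bash
python3 -c "
from h import *
print(workorder.job_done())"
```

```text
the job is handed in; nothing more can be done
None
```

I swung the red handle up to its stop, wound the crank about 3.57 rad clockwise and let go. The white bottle stands clamped in the V rest, and I handed the job in at about 31 s.

**Clamping force:** I estimate about 20 N on the bottle, but did not measure it directly. The load at the handle rose from a steady 10.2 N to 15.4 N (13.4 N just before), and the task's figures turn that into pad force. When I eased off before releasing, the crank sprang back about 0.01 rad, so the final force may be 1–2 N lower.

**Final checks:**
- **Handle:** both fixed cameras show it at 1.57 rad, fully upright.
- **Bottle:** it is upright, with the pad against it.
- **Bystanders:** they look unmoved. I judged this by eye only.
- **Gripper:** it is open and clear, with about 0 N at the wrist.

**What disagreed:** the camera images put the fingertips about 25 mm short of the stated TCP, so the first grasp closed above the handle. I corrected the depth and regripped several times before the handle was fully up.

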